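# Tip a sample cassette flat on the shaker and fold the hold-down bail over it

### The job

On the shaker's black platform the sample cassette stands on its long edge in front of the aluminium stop rail. By pushing with the fingertips only, never lifting the cassette, gently push its top so that it tips over towards the rail and lies flat, lid up, push it along the platform until its long side lies flush against the rail, and only then push the upright wire bail over and down until it rests on the cassette. Leave the jars on the platform and everything else on the bench where they are.

Things in the scene. Friction and masses are not known exactly. Their poses are not given: they have to be found in the camera images.
- shaker: Orbital shaker, fixed, 300 (x) x 340 (y) mm, grey housing with a flat black platform, 280 x 320 mm, whose top is 100 mm above the bench. Origin: centre of its underside. x points from its control panel (robot side) to its far side, y to its left, z up. It may be turned up to 20 degrees.
- rail_face (a point): On the shaker: foot of the aluminium stop rail, middle of the face towards the cassette, on the platform top at shaker x = +60 mm; axes as the shaker's. The rail runs along y, 130 mm long, 22 mm thick, 28 mm high; two hinge cheeks 8 mm thick, 50 mm high, stand at its ends, y = +-55 mm.
- cassette: Loose box, 0.22 kg, 34 x 127 x 85 mm, grey, white lid with 4 x 6 silver discs. Starts standing on a 127 x 34 mm edge face on the platform, 97 to 110 mm before the rail. Origin: centre of that face. As it stands: z up (85 mm), y along its length, x through its thickness to the rail; the lid is the -x side. Lying as wanted, x points down, z to the rail, height 34 mm.
- cassette_mid (a point): Centre of the cassette box. Flat and flush against the rail it is at shaker x = +17.5 mm, 117 mm above the bench. Pushed near the top the standing cassette tips over its lower edge; leaning more than 22 degrees it falls by itself.
- bail (a joint): Angle (rad) of the hold-down bail, a U of 8 mm steel wire, arms 90 mm apart, hinged at shaker x = +73 mm, z = 140 mm. 0: level, arms pointing to the control panel, 2 mm above a flat cassette; 1.57: upright. Starts leaning back, 1.75 to 2.1. Friction holds it where it is left; 1 to 2 N at the bar moves it. On a flat cassette it stops at about -0.03.
- bail_bar (a point): Middle of the bail's cross bar (90 mm long, along shaker y, 8 mm thick with an 11 mm rubber sleeve that is look only), 75 mm from its hinge axis. Push it along its arc: from behind (rail side) while it is steep, from above once it is lower than about 0.5 rad; across the arc, friction jams it.
- jar_tall: Bystander: small screw-top jar, diameter 36, height 60 mm, standing on the platform beside the cassette, about 125 mm off the middle. Origin: centre of its underside, z up.
- jar_short: Bystander: small screw-top jar, diameter 36, height 45 mm, on the platform at the other side of the cassette. Origin: centre of its underside, z up.
- bottle: Bystander: white bottle, diameter 70, height 150 mm, on the bench. Origin: centre of its underside, z up.
- amber: Bystander: amber bottle, diameter 60, height 130 mm, on the bench. Origin: centre of its underside, z up.
- beaker: Bystander: glass beaker, diameter 70, height 90 mm, on the bench. Origin: centre of its underside, z up.
- tray: Bystander: blue open tray, 120 x 80 x 35 mm, on the bench. Origin: centre of its underside, z up.
There are look-alikes about, which are no part of the job. There is more than one size of the cassette; the job needs the middle-sized.

How it is judged:
By the outcome, as a careful person would: the job done as asked, in the order asked, and still so for the second after the job is handed in, with the robot touching nothing.
It also fails if it takes over 64 s, if anything falls off the work surface, if the arm or the gripper's body presses on something with over 40 N, if the wrist force passes 120 N, or if a joint passes its speed limit or range.

### The arm

A 6-joint arm with a two-finger parallel gripper is mounted at the origin on the work surface. World frame = base frame: x ahead of the robot, y to its left, z up, the work surface at z = 0. Lengths are in mm, angles in rad, forces in N, time in s.
With the tool pointing down it reaches from about 350 to 875 mm from the base axis. Payload 4.2 kg.
Tool frame: the origin (TCP) lies at the very end of the fingers, on their centre line; the grasp point (between the pads) lies 19 mm behind it; z points along the fingers, y is the line along which they close (so a half turn about z gives the same grasp; the last joint's range is limited). The gripper opens to 85 mm and grips with 20 to 120 N. Pads are 22 mm wide; open, the fingers measure 114 mm over their backs; the gripper's body (76 mm by 85 mm) begins 54 mm behind the grasp point. The pads swing forward as they close: fully open they stand 13 mm farther back than shut.
Start: joints at [-0.899, 0.385, 0.008, 0, -1.194, -0.259], TCP at [250.747, -572.473, 231.312] pointing down, gripper open.
Joint ranges: [-3.14, 3.14], [-1.21, 2.06], [-1.07, 1.41], [-3.16, 2.05], [-2.99, -0.16], [-3.1, 3.1]. Speed limits (rad/s): [2.79, 2.79, 3.14, 3.14, 3.14, 3.14].

### API

Orientations are given as a unit quaternion [x, y, z, w].
In Python, from bench import read_state, get_image, get_calibration, job_done gives the robot as it stands.
- The arm moves only by the shell command python3 -m creep 'ROWS'. ROWS is a JSON object of lists of equal length, an entry for each row: "translation": the shift along the world's x, y, z in cm, a list of three; "delta_rot": the turn, a rotation vector about the world's x, y, z in degrees, a list of three; "hand": the finger opening in cm, from 0 to 8.54. A call has 1 to 8 rows; each row is the pose to reach, as a shift and turn from the pose commanded when the call began; what a row does not reach only later rows make up. A row lasts 1/8 s, in which the tool goes at most 62.5 mm and 10.7 degrees, less where a joint would pass 70% of its speed; a pose out of reach is approached as far as the arm can. A call with a gripper value outside its range is refused whole. The fingers move at their own pace and stop on an object; the grip force is fixed at half the most. Time passes only in rows, so rows that repeat a pose let the fingers close. It gives the time, the measured TCP pose, the force, the opening and the grip force at its end, in the units of the state.
- read_state(): the state, without advancing time (a new reading comes with each control period).
- get_image(name): name is "side" or "top"; returns (picture, depth): 400x640x3 uint8, red, green, blue; 400x640 float32, mm along the optical axis (not along the pixel's ray), 0 where there is no reading.
- get_calibration(name): a dict with "intrinsics" (3x3 intrinsics, pixels), "dist" ([k1, k2, p1, p2, k3] as OpenCV has them; the pictures are not rectified), "xyz" and "attitude" of the camera in the world. Camera axes: x right, y down, z forward; pixel columns grow to the right and rows downward; lengths in mm; the calibration is good to about 2 mm. A picture is of the moment at which its call begins. get_calibration takes no time and is no camera call.
- job_done(): hands the job in; it is judged then, once.
The state is a dict: "clock": time; "joints": joint angles; "joint_vel": joint speeds; "joint_efforts": joint torques, N m; "position": TCP position; "ee_rot": TCP orientation; "contact_force": force on the tool from outside, world axes, zero at the start; "wrist_torque": the same for the moment, N m; "gripper_width": finger opening in mm; "grasp_force": force on a finger pad.
Only numpy, scipy, OpenCV 4.12 (cv2) and the standard library are available. Lean on these libraries where they do the work, as an engineer would, in place of code of your own. Each camera call takes 0.05 s, during which the arm holds its last target. There are 200 camera calls.

## Working session

There is one attempt and no reset: what is moved stays moved. The work goes in short steps, Python scripts to look and compute and a shell command to move; the robot and the scene stay as the last step left them, time stands still between calls to the robot, and variables do not carry over. Pictures are saved under pics/ and viewed, at most 10 in all, crops included, and the job is handed in when it is done.

```bash
mkdir -p pics; cat > h.py <<'E'
import numpy as np, cv2
from scipy.spatial.transform import Rotation as R
from bench import *
def snap(n,tag):
    p,d=get_image(n); np.savez(f'pics/{tag}.npz',p=p,d=d); cv2.imwrite(f'pics/{tag}.png',p[:,:,::-1]); return p,d
def att(c):
    a=np.array(c['attitude'],float)
    return a if a.shape==(3,3) else R.from_quat(a).as_matrix()
def pts(n,uv,depth):
    c=get_calibration(n);K=np.array(c['intrinsics'],float);D=np.array(c['dist'],float)
    q=cv2.undistortPoints(np.array(uv,float).reshape(-1,1,2),K,D).reshape(-1,2)
    P=np.c_[q,np.ones(len(q))]*np.array(depth,float).reshape(-1,1)
    return P@att(c).T+np.array(c['xyz'],float)
def cloud(n,d):
    v,u=np.mgrid[0:400,0:640]; 
    X=pts(n,np.c_[u.ravel(),v.ravel()],d.ravel()).reshape(400,640,3); X[d<=0]=np.nan; return X
def proj(n,P):
    c=get_calibration(n);Rm=att(c);Q=(np.array(P,float).reshape(-1,3)-np.array(c['xyz']))@Rm
    return cv2.projectPoints(Q,np.zeros(3),np.zeros(3),np.array(c['intrinsics'],float),np.array(c['dist'],float))[0].reshape(-1,2)
E
python3 - <<'E'
from h import *
for n in('side','top'):
    snap(n,n+'0'); print(get_calibration(n))
print(read_state())
E
```

```text
{'intrinsics': array([[390.54480788,   0.        , 324.18769703],
       [  0.        , 390.54480788, 201.23647592],
       [  0.        ,   0.        ,   1.        ]]), 'dist': array([-0.02342956,  0.        ,  0.        ,  0.        ,  0.        ]), 'xyz': array([ 33.70695241, 781.22593349, 870.80091298]), 'attitude': array([-0.19485274,  0.89086612, -0.39852426,  0.09781809])}
{'intrinsics': array([[490.83966936,   0.        , 324.66475109],
       [  0.        , 490.83966936, 196.35601226],
       [  0.        ,   0.        ,   1.        ]]), 'dist': array([0.03541277, 0.        , 0.        , 0.        , 0.        ]), 'xyz': array([ 196.10691165,   20.07869566, 1465.5847398 ]), 'attitude': array([ 0.71427567, -0.69552114,  0.05574017, -0.05434737])}
{'clock': 0.1, 'joints': array([-8.99389510e-01,  3.85498935e-01,  6.75122147e-03, -4.09532160e-04,
       -1.19405549e+00, -2.58611595e-01]), 'joint_vel': array([ 0.00060264, -0.00083915,  0.00164579,  0.00271178,  0.00046937,
        0.00228695]), 'joint_efforts': array([-2.89838217e-04, -3.93319523e+01,  1.88928080e+01,  4.19799864e+00,
       -2.59032218e-03,  2.52317847e-06]), 'position': array([ 250.52790826, -572.00384015,  230.31873695]), 'ee_rot': array([-2.04861280e-01,  9.78790485e-01,  9.82242157e-04, -2.79853573e-04]), 'contact_force': array([-0.55162513, -0.00548852, -0.03728915]), 'wrist_torque': array([ 0.07112892,  0.04346891, -0.00037775]), 'grasp_force': 0.0, 'gripper_width': 85.6193598250783}
```

View pics/side0.png

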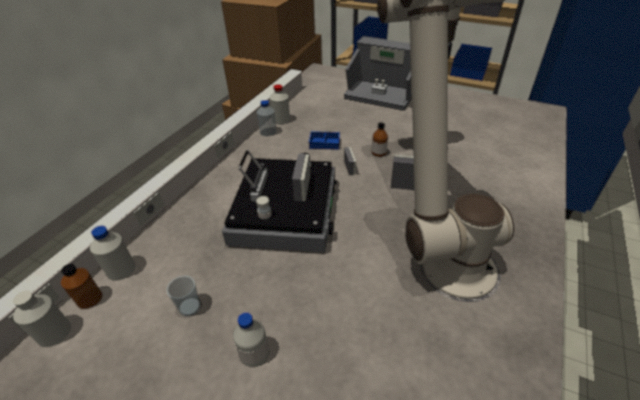

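View pics/top0.png

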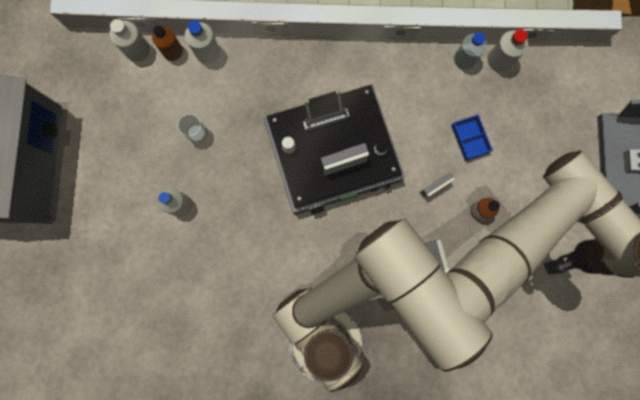

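Candidates for the cassette are the standing one on the platform at top (345,158), a small one on the bench at (438,187), and a larger one lying under the arm at (438,255). I choose the one on the platform and will check it in a crop.

```bash
python3 - <<'E'
from h import *
a=np.load('pics/top0.npz');b=np.load('pics/side0.npz')
A=cv2.resize(a['p'][75:225,255:455],None,fx=4,fy=4,interpolation=3)[:,:,::-1]
cv2.imwrite('pics/c1.png',A)
B=cv2.resize(b['p'][140:260,215:375],None,fx=5,fy=5,interpolation=3)[:,:,::-1]
cv2.imwrite('pics/c2.png',B)
for n,f in(('top',a),('side',b)):
    X=cloud(n,f['d']);Z=X[...,2]
    reg=(X[...,0]>300)&(X[...,0]<800)&(abs(X[...,1])<300)
    m=reg&(Z>92)&(Z<108)
    P=X[m][:,:2].astype(np.float32)
    print(n,m.sum(),np.median(Z[m]),cv2.minAreaRect(P))
    for lo,hi in((110,122),(122,134),(134,150),(150,165),(165,178),(178,192),(192,230)):
        mm=(reg&(Z>lo)&(Z<hi)).astype(np.uint8)
        k,l,st,_=cv2.connectedComponentsWithStats(mm)
        for i in range(1,k):
            if st[i,4]>8:
                Q=X[l==i]; r=cv2.minAreaRect(Q[:,:2].astype(np.float32)); print(lo,hi,st[i,4],np.round(Q.mean(0),1),np.round(r[0],1),np.round(r[1],1),round(r[2],1))
E
```

```text
top 8751 100.97172826712767 ((562.35888671875, -0.05145263671875), (282.36737060546875, 320.3860168457031), 19.075246810913086)
110 122 24 [621.5  13.5 116. ] [621.8  13.6] [ 3.8 48.6] 21.3
110 122 30 [ 541.1 -128.9  116.8] [ 543.  -129.7] [35.5 19.5] 62.1
110 122 10 [532.3 119.3 116.6] [532.4 119.5] [ 4.  21.3] 21.3
110 122 16 [477.9   1.8 116.8] [478.    1.4] [ 2.  35.7] 20.6
122 134 206 [623.2  23.3 128.7] [627.6  23.1] [ 22.7 129.1] 19.0
122 134 30 [535.5 124.9 128.8] [537.2 126.2] [17.7 33.9] 1.3
122 134 12 [501.5 -61.  127.6] [502.  -61.9] [ 1.1 29.9] 20.3
122 134 10 [488.7 -27.3 127.9] [488.6 -27.2] [ 1.6 26.6] 20.6
134 150 142 [630.4  21.5 144.5] [628.5  24. ] [ 17.1 117.4] 21.6
134 150 117 [ 549.8 -133.3  144.5] [ 550.4 -132.8] [32.3 31.8] 16.2
134 150 9 [539.4 115.2 138.2] [540.5 114.4] [ 4.4 22.1] 53.0
134 150 13 [507.6 -77.2 141.7] [507.4 -77.5] [ 1.9 29.5] 22.7
134 150 20 [488.6 -26.7 141.8] [488.5 -26.8] [ 1.7 42.8] 19.7
134 150 11 [474.5  12.6 141.6] [474.6  11.2] [ 3.3 25.4] 12.6
150 165 15 [650.6 -16.  157.4] [649.7 -15.9] [10.2  5.7] 5.3
150 165 11 [647.2 -29.2 152.
[... 1702 characters left out ...]
66.6] [ 1.2 52.3] 20.1
150 165 58 [483.9  20.5 157.2] [480.9   9.9] [56.  26.6] 72.5
150 165 15 [622.2  69.9 158.2] [622.3  70.4] [11.1  6.1] 46.8
150 165 98 [544.8 127.4 157. ] [545.9 125.3] [30.8 34.5] 29.0
165 178 9 [658.8 -13.7 170. ] [659.9 -14.4] [7.  6.4] 5.1
165 178 11 [489.7 -34.2 172.2] [490.5 -35.8] [ 1.1 29.8] 19.8
165 178 11 [629.4  72.1 171.8] [630.8  71.9] [12.7  5.5] 4.4
165 178 49 [483.1  24.2 171.2] [480.  22.] [40.  19.8] 55.7
178 192 15 [664.  -10.6 184.4] [664.2  -9.9] [ 9.4 10.4] 53.0
178 192 305 [504.5 -26.2 182.4] [506.3 -30. ] [ 34.3 127.6] 20.7
178 192 15 [635.2  73.8 185. ] [635.8  73.2] [11.3  6.9] 52.1
192 230 99 [658.1  38.1 206.5] [659.9  33.8] [13.8 99.4] 19.3
```

View pics/c1.png

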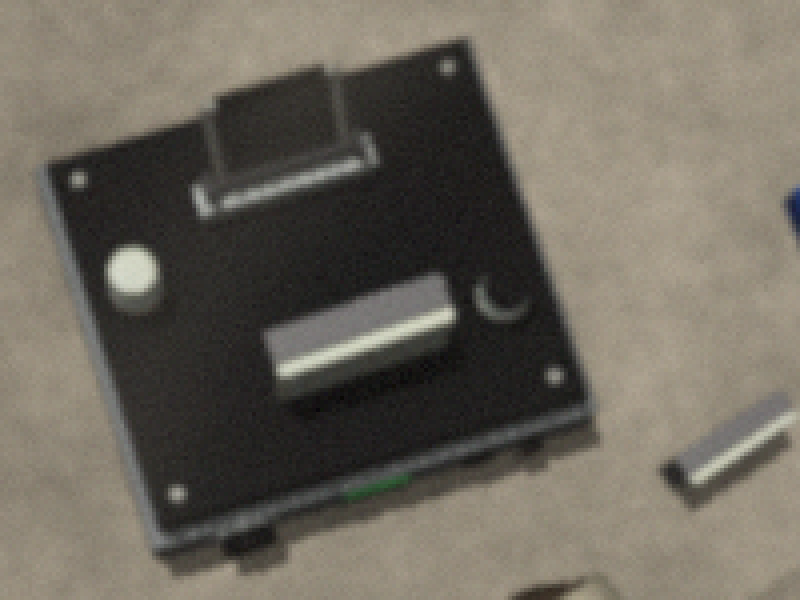

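View pics/c2.png

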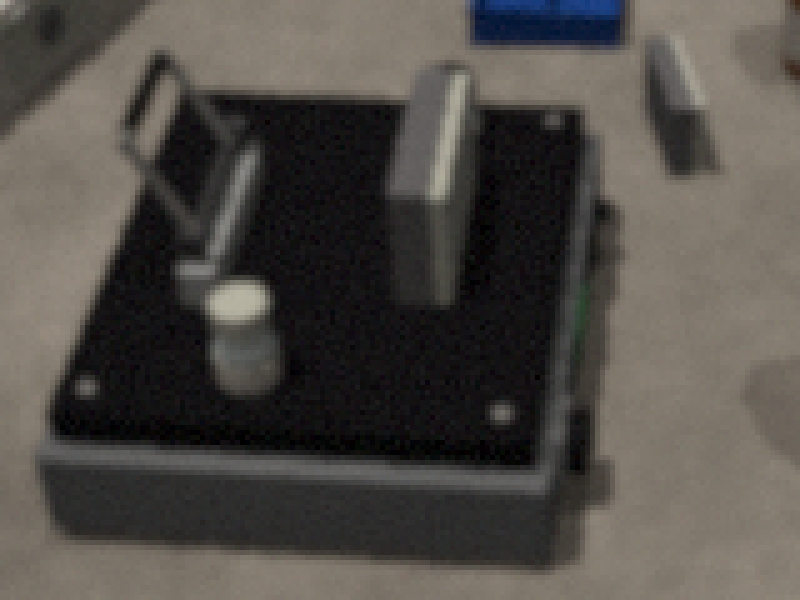

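The crops confirm it. In c1 the platform cassette is at crop (360,335), standing with its lid facing the robot, and the bench one at (735,440) is smaller. The bail leans back at (275,120), and the jars are at (132,270) and (500,298). Shaker: centre (561.7,-0.2), yaw 19.1°. Cassette: shaker x≈-61, y≈-10, yaw about +1.7° relative to the shaker.

```bash
python3 -m creep '{"translation":[[10,26,0],[10,26,0],[10,26,0],[10,26,0],[10,26,0],[10,26,0]],"delta_rot":[[0,0,-4.5],[0,0,-4.5],[0,0,-4.5],[0,0,-4.5],[0,0,-4.5],[0,0,-4.5]],"hand":[8.5,8.5,8.5,8.5,8.5,8.5]}'
python3 -m creep '{"translation":[[11,26.6,0],[11,26.6,0],[11,26.6,0],[11,26.6,0],[11,26.6,0],[11,26.6,0],[11,26.6,0]],"delta_rot":[[0,0,0],[0,0,0],[0,0,0],[0,0,0],[0,0,0],[0,0,0],[0,0,0]],"hand":[8.5,8.5,8.5,8.5,8.5,8.5,8.5]}'
```

```text
clock: 0.85
position: [351.1, -310.9, 231.4]
ee_rot: [-0.168, 0.986, 0.0, 0.0]
contact_force: [0.2, -0.6, -0.4]
gripper_width: 85.0
grasp_force: 0.0
clock: 1.72
position: [460.5, -47.3, 230.9]
ee_rot: [-0.166, 0.986, -0.0, -0.001]
contact_force: [-0.2, -0.1, 1.1]
gripper_width: 85.3
grasp_force: 0.0
```

```bash
python3 -m creep '{"translation":[[0,0,-3],[0,0,-6.3],[0,0,-6.3],[0.47,0.16,-6.3],[0.95,0.33,-6.3],[1.42,0.49,-6.3],[1.7,0.59,-6.3],[1.9,0.65,-6.3]],"delta_rot":[[0,0,0],[0,0,0],[0,0,0],[0,0,0],[0,0,0],[0,0,0],[0,0,0],[0,0,0]],"hand":[8.5,8.5,8.5,8.5,8.5,8.5,8.5,8.5]}'
python3 -m creep '{"translation":[[0.28,0.1,0],[0.57,0.2,0],[0.85,0.29,0],[1.13,0.39,0],[1.32,0.46,0],[1.51,0.52,0],[1.51,0.52,0],[1.51,0.52,0]],"delta_rot":[[0,0,0],[0,0,0],[0,0,0],[0,0,0],[0,0,0],[0,0,0],[0,0,0],[0,0,0]],"hand":[8.5,8.5,8.5,8.5,8.5,8.5,8.5,8.5]}'
cat >> h.py <<'E'
C=np.array([561.7,-0.2]);T=np.radians(19.1);X1=np.array([np.cos(T),np.sin(T)]);Y1=np.array([-np.sin(T),np.cos(T)])
def sh(P): P=np.atleast_2d(P); return np.c_[(P[:,:2]-C)@X1,(P[:,:2]-C)@Y1,P[:,2]]
def comps(n,d,bands):
    X=cloud(n,d); S=sh(X.reshape(-1,3)).reshape(X.shape);reg=(abs(S[...,0])<140)&(abs(S[...,1])<155)
    for lo,hi in bands:
        k,l,st,_=cv2.connectedComponentsWithStats((reg&(S[...,2]>lo)&(S[...,2]<hi)).astype(np.uint8))
        for i in range(1,k):
            if st[i,4]>25:
                Q=S[l==i];r=cv2.minAreaRect(Q[:,:2].astype(np.float32));print(n,lo,hi,st[i,4],np.round(np.median(Q,0),1),'c',np.round(r[0],1),np.round(r[1],1),round(r[2],1))
E
python3 - <<'E'
from h import *
p,d=snap('side','s2'); comps('side',d,[(110,125),(125,142),(142,200)])
E
```

```text
clock: 2.72
position: [480.0, -39.8, 168.4]
ee_rot: [-0.166, 0.986, -0.0, 0.0]
contact_force: [-0.6, 0.4, -0.4]
gripper_width: 85.2
grasp_force: 0.3
clock: 3.72
position: [494.8, -34.8, 168.2]
ee_rot: [-0.166, 0.986, 0.0, -0.0]
contact_force: [-0.6, -0.0, -0.6]
gripper_width: 84.9
grasp_force: 0.1
side 110 125 88 [ 59.9  34.7 117.9] c [62.5  1.9] [131.1  21.1] 83.1
side 110 125 89 [-74.   47.4 118.2] c [-74.2  -5.5] [128.6  35. ] 75.9
side 110 125 53 [ 21.5 137.8 118. ] c [ 23.8 134.7] [35.1 18.1] 14.8
side 125 142 140 [ 67.2  12.9 127.6] c [69.3  1. ] [125.5  21.2] 89.5
side 125 142 94 [-71.1  48.5 133.4] c [-71.1  -3.9] [126.5  34.2] 75.2
side 125 142 62 [ 22.1 134.4 130.8] c [ 25.  130.6] [33.5 22.4] 7.6
side 142 200 167 [ 79.   13.4 155.1] c [84.8  1.2] [ 41.  118.9] 0.2
side 142 200 388 [-49.5  41.7 181.5] c [-57.2  -8.5] [ 55.9 127.1] 1.0
side 142 200 120 [ 25.1 128.6 157.5] c [ 25.9 124.8] [31.8 33.7] 36.9
```

```bash
python3 -m creep '{"translation":[[0.28,0.1,0],[0.57,0.2,0],[0.85,0.29,0],[1.13,0.39,0],[1.32,0.46,0],[1.51,0.52,0],[1.51,0.52,0],[1.51,0.52,0]],"delta_rot":[[0,0,0],[0,0,0],[0,0,0],[0,0,0],[0,0,0],[0,0,0],[0,0,0],[0,0,0]],"hand":[8.5,8.5,8.5,8.5,8.5,8.5,8.5,8.5]}'
python3 - <<'E'
from h import *
p,d=snap('side','s3'); comps('side',d,[(110,125),(125,142),(142,200)])
cv2.imwrite('pics/c3.png',cv2.resize(p[140:260,215:375],None,fx=4,fy=4,interpolation=3)[:,:,::-1])
E
```

```text
clock: 4.78
position: [509.9, -29.6, 168.3]
ee_rot: [-0.166, 0.986, -0.0, -0.0]
contact_force: [-0.2, -0.6, -0.3]
gripper_width: 85.0
grasp_force: 0.0
side 110 125 44 [ -59.1 -111.3  115.9] c [ -59.7 -112.2] [31.8 16.9] 20.9
side 110 125 98 [ 60.4  21.5 120. ] c [68.9  0.8] [130.3  22.9] 89.6
side 110 125 78 [-23.6  52.1 118.9] c [-16.4  52.1] [74.5  7.3] 2.2
side 110 125 49 [ 20.1 137.6 118.5] c [ 24.6 134.9] [35.1 15.8] 9.4
side 125 142 32 [ -58.6 -111.2  132.5] c [ -58.1 -111.4] [26.7 11.2] 11.4
side 125 142 142 [ 67.6  15.5 127.7] c [67.  6.] [121.5  20.6] 86.4
side 125 142 312 [-30.5  36.6 135.4] c [-28.5  17.5] [120.1  77.4] 63.9
side 125 142 66 [ 21.7 134.9 131.8] c [ 23.7 131.4] [33.3 20.6] 13.1
side 142 200 165 [ 79.1  11.1 156.5] c [84.7 -0.4] [119.4  40.6] 89.5
side 142 200 30 [-65.6 -56.1 180.1] c [-66.1 -93.9] [11.4 86.5] 3.1
side 142 200 441 [  3.2   0.  148.8] c [ 1.1 -9.2] [ 56.5 130.8] 1.6
side 142 200 35 [-60.7  43.6 192.5] c [-59.5  41.5] [22.7 10.1] 4.4
side 142 200 118 [ 25.  129.3 157.4] c [ 27.  123.7] [32.  31.6] 35.6
```

View pics/c3.png

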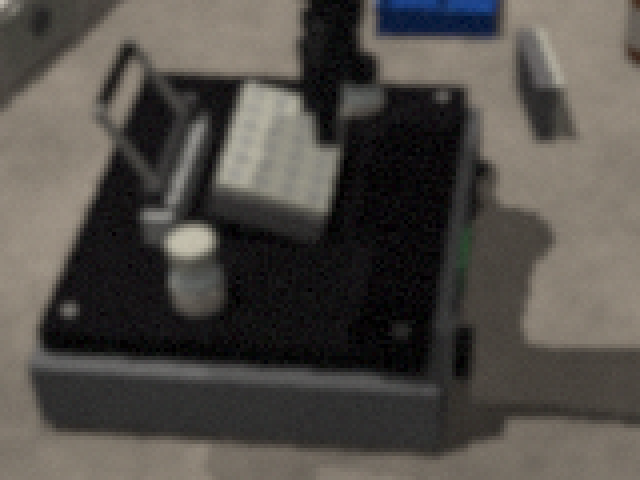

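The cassette is tipping, lid up, at crop (275,165). I'll back off, lower, and look at the resting pose.

```bash
python3 -m creep '{"translation":[[-1.2,-0.4,0],[-2.4,-0.82,0],[-2.4,-0.82,0],[-2.4,-0.82,-3],[-2.4,-0.82,-5.3],[-2.4,-0.82,-5.3],[-2.4,-0.82,-5.3]],"delta_rot":[[0,0,0],[0,0,0],[0,0,0],[0,0,0],[0,0,0],[0,0,0],[0,0,0]],"hand":[8.5,8.5,8.5,8.5,8.5,8.5,8.5]}'
python3 - <<'E'
from h import *
p,d=snap('side','s4'); comps('side',d,[(110,124),(127,140),(142,200)])
p,d=snap('top','t4'); comps('top',d,[(110,124),(127,140)])
E
```

```text
clock: 5.7
position: [486.8, -37.7, 116.2]
ee_rot: [-0.167, 0.986, -0.0, 0.001]
contact_force: [0.1, 0.3, 0.4]
gripper_width: 84.7
grasp_force: 0.0
side 110 124 76 [ 59.9  34.8 117. ] c [60.6  0. ] [134.1  19.4] 81.7
side 110 124 138 [-17.3  51.8 117.7] c [-30.2  13.1] [145.8  69.1] 56.8
side 110 124 47 [ 20.7 138.  116.7] c [ 23.7 134. ] [34.6 16.6] 17.7
side 127 140 712 [ -3.5  -2.  132.1] c [-1.9 -9.3] [ 84. 130.] 1.6
side 127 140 55 [ 22.  134.4 133.1] c [ 23.8 130.6] [34.  18.9] 15.9
side 142 200 164 [ 79.1   8.9 155.8] c [84.4  1. ] [118.8  39.5] 89.7
side 142 200 143 [-88.6  45.8 180.9] c [-93.6   3.8] [128.   26.2] 79.1
side 142 200 116 [ 25.  128.8 157.2] c [ 26.3 124. ] [31.9 32.4] 4.9
top 110 124 36 [ 60.8 -22.9 117.5] c [ 61.  -24.5] [ 4.  72.2] 0.5
top 110 124 37 [ -65.1 -111.4  116.3] c [ -60.8 -117. ] [35.2 19.4] 49.1
top 127 140 163 [ 65.7   6.5 130.5] c [68.6  1. ] [128.6  18.9] 89.3
```

```bash
python3 -m creep '{"translation":[[0.57,0.2,0],[1.13,0.39,0],[1.7,0.59,0],[2.27,0.78,0],[2.84,0.98,0],[3.21,1.11,0],[3.59,1.24,0],[3.97,1.37,0]],"delta_rot":[[0,0,0],[0,0,0],[0,0,0],[0,0,0],[0,0,0],[0,0,0],[0,0,0],[0,0,0]],"hand":[8.5,8.5,8.5,8.5,8.5,8.5,8.5,8.5]}'
python3 -m creep '{"translation":[[0.09,0.03,0],[0.19,0.07,0],[0.28,0.1,0],[0.38,0.13,0]],"delta_rot":[[0,0,0],[0,0,0],[0,0,0],[0,0,0]],"hand":[8.5,8.5,8.5,8.5]}'
python3 - <<'E'
from h import *
p,d=snap('side','s5'); comps('side',d,[(110,124),(128,139)])
E
```

```text
clock: 6.8
position: [525.8, -24.0, 115.1]
ee_rot: [-0.166, 0.986, 0.0, -0.0]
contact_force: [-1.3, -0.7, -0.8]
gripper_width: 85.1
grasp_force: 0.6
clock: 7.3
position: [529.4, -22.7, 115.3]
ee_rot: [-0.166, 0.986, 0.0, -0.0]
contact_force: [-1.8, -0.1, -0.4]
gripper_width: 85.0
grasp_force: 0.6
side 110 124 39 [ -57.7 -110.5  116.6] c [ -56.8 -115.1] [34.3 18.1] 14.3
side 110 124 146 [ 24.9  52.2 117.2] c [25.2 50.4] [113.1  27.6] 10.1
side 110 124 46 [ 20.5 137.7 117.1] c [ 23.1 133.2] [35.1 16.4] 22.0
side 128 139 586 [ 20.6   7.4 132.3] c [  7.6 -10.4] [105.2 131.5] 5.1
side 128 139 47 [ 22.7 133.8 132.1] c [ 25.2 130.2] [31.4 20.6] 10.8
```

```bash
for i in 1 2; do python3 -m creep '{"translation":[[0.05,0.02,0],[0.09,0.03,0],[0.14,0.05,0],[0.19,0.07,0],[0.19,0.07,0]],"delta_rot":[[0,0,0],[0,0,0],[0,0,0],[0,0,0],[0,0,0]],"hand":[8.5,8.5,8.5,8.5,8.5]}'; done
```

```text
clock: 7.98
position: [531.4, -22.0, 115.3]
ee_rot: [-0.166, 0.986, 0.0, 0.0]
contact_force: [0.2, -0.6, -1.1]
gripper_width: 85.1
grasp_force: 0.5
clock: 8.6
position: [531.8, -21.9, 115.2]
ee_rot: [-0.166, 0.986, -0.0, -0.002]
contact_force: [-5.3, -1.9, 2.5]
gripper_width: 84.8
grasp_force: 2.9
```

```bash
python3 -m creep '{"translation":[[0.09,0.03,0],[0.19,0.07,0],[0.28,0.1,0],[0.28,0.1,0]],"delta_rot":[[0,0,0],[0,0,0],[0,0,0],[0,0,0]],"hand":[8.5,8.5,8.5,8.5]}'
python3 - <<'E'
from h import *
print(read_state()['wrist_torque'])
p,d=snap('top','t6'); comps('top',d,[(110,124),(128,139)])
cv2.imwrite('pics/c6.png',cv2.resize(p[85:205,255:415],None,fx=5,fy=5,interpolation=3)[:,:,::-1])
E
```

```text
clock: 9.1
position: [531.9, -21.9, 115.2]
ee_rot: [-0.166, 0.986, -0.0, -0.005]
contact_force: [-11.2, -3.2, 7.2]
gripper_width: 85.2
grasp_force: 5.9
[-0.86340774  3.00482312  0.09410079]
top 110 124 37 [ -66.  -113.2  116.5] c [ -60.6 -116.9] [35.3 20. ] 47.9
```

View pics/c6.png

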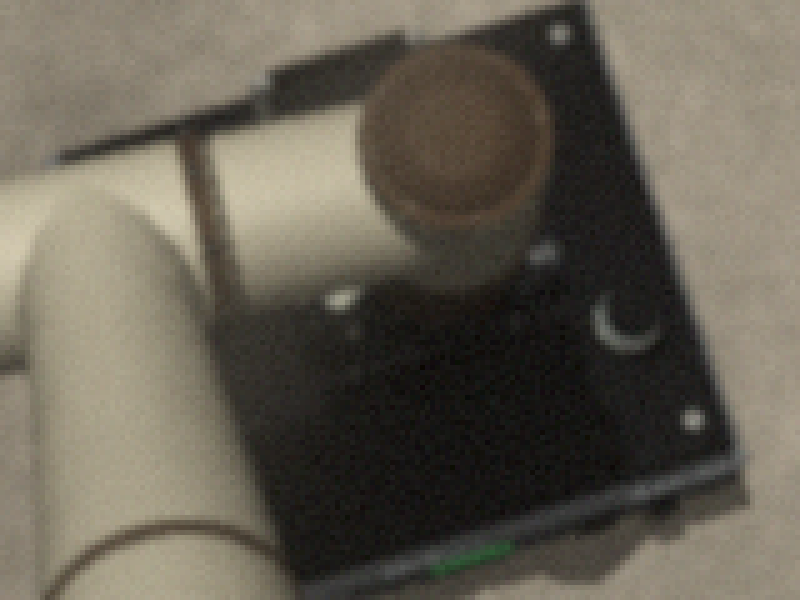

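The push ended evenly: 11 N with almost no moment about z, so the long side should be flush. In the picture the arm hides the cassette, so I'll back off, rise and check.

```bash
python3 -m creep '{"translation":[[-0.8,-0.28,0],[-2.4,-0.82,0],[-4,-1.4,0],[-4,-1.4,5],[-4,-1.4,10],[-4,-1.4,15],[-4,-1.4,18.5],[-4,-1.4,18.5]],"delta_rot":[[0,0,0],[0,0,0],[0,0,0],[0,0,0],[0,0,0],[0,0,0],[0,0,0],[0,0,0]],"hand":[8.5,8.5,8.5,5,2,0,0,0]}'
python3 - <<'E'
from h import *
p,d=snap('side','s7'); comps('side',d,[(110,124),(128,139),(190,225)])
cv2.imwrite('pics/c7.png',cv2.resize(p[140:260,215:375],None,fx=5,fy=5,interpolation=3)[:,:,::-1])
E
```

```text
clock: 10.15
position: [497.0, -34.4, 303.7]
ee_rot: [-0.166, 0.986, 0.0, 0.004]
contact_force: [-0.1, -0.1, -0.4]
gripper_width: 0.2
grasp_force: 0.0
side 110 124 45 [ -57.1 -111.7  115.4] c [ -56.1 -115.3] [33.3 17. ] 5.1
side 110 124 175 [  9.6  51.9 117.6] c [-2.3 19.7] [171.2  78.9] 51.7
side 110 124 52 [ 20.9 137.9 116.9] c [ 24.9 135.1] [35.2 18.3] 8.8
side 128 139 27 [ -58.4 -109.5  132.9] c [ -57.1 -109.2] [29.4 13.6] 11.4
side 128 139 711 [ 16.8  -4.  132.3] c [21.5 -8.1] [ 93.9 130.2] 0.7
side 128 139 47 [ 22.6 134.  132. ] c [ 25.4 130. ] [31.2 19.9] 11.6
side 190 225 106 [102.7   8.  208.3] c [101.9   0.7] [98.9 18.7] 89.0
```

View pics/c7.png

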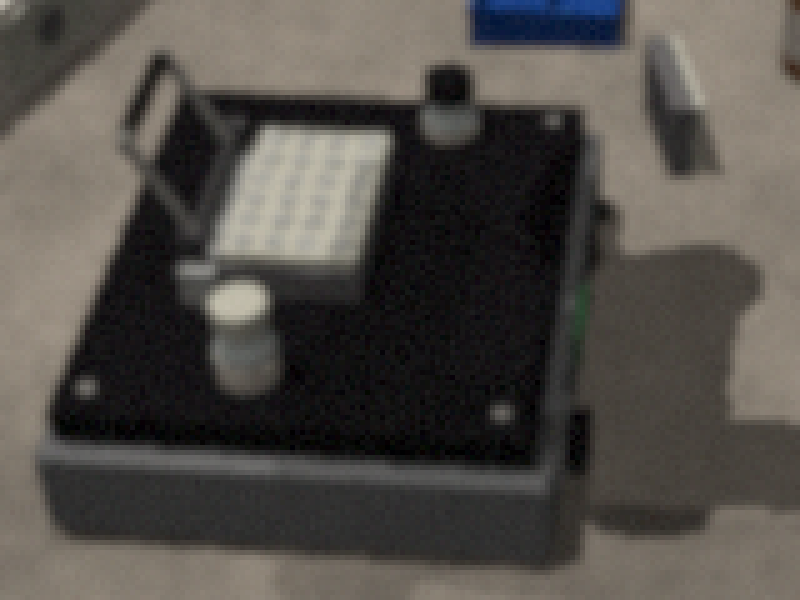

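The cassette lies flat, lid up and flush against the rail at crop (300,195). Both jars are in place and the bail is still leaning back at (170,110). Next I go behind the bail.

```bash
python3 -m creep '{"translation":[[5,2,0],[10,4,0],[15,6,0],[19.5,7.9,0],[19.5,7.9,0],[19.5,7.9,-4],[19.5,7.9,-8],[19.5,7.9,-11]],"delta_rot":[[0,0,0],[0,0,0],[0,0,0],[0,0,0],[0,0,0],[0,0,0],[0,0,0],[0,0,0]],"hand":[0,0,0,0,0,0,0,0]}'
python3 - <<'E'
from h import *
P=read_state()['position'];print(P,sh(P))
r=lambda p:np.round(p,2)
# TCP targets along arc: bar + 15 behind, tip 13 below bar centre
for a in(1.98,1.7,1.4,1.2,1.0,0.85,0.7):
    x,z=73-75*np.cos(a)+14,140+75*np.sin(a)-12
    w=np.r_[C+X1*x,z]; print(a,r(x),r(z),'cm',r((w-P)/10))
E
```

```text
clock: 11.2
position: [688.8, 44.0, 187.5]
ee_rot: [-0.166, 0.986, 0.0, -0.002]
contact_force: [-0.0, -0.5, -0.3]
gripper_width: 0.0
grasp_force: 0.0
[688.75928686  43.97603759 187.49330962] [[1.34519725e+02 1.68025777e-01 1.87493310e+02]]
1.98 116.84 196.81 cm [-1.67 -0.59  0.93]
1.7 96.66 202.37 cm [-3.57 -1.25  1.49]
1.4 74.25 201.91 cm [-5.69 -1.99  1.44]
1.2 59.82 197.9 cm [-7.05 -2.46  1.04]
1.0 46.48 191.11 cm [-8.31 -2.9   0.36]
0.85 37.5 184.35 cm [-9.16 -3.19 -0.31]
0.7 29.64 176.32 cm [-9.91 -3.45 -1.12]
```

```bash
python3 -m creep '{"translation":[[-0.8,-0.28,0.9],[-1.7,-0.59,0.9],[-2.3,-0.8,1.15],[-2.9,-1.0,1.35],[-3.6,-1.25,1.5],[-4.3,-1.5,1.5],[-5,-1.75,1.5],[-5.7,-2,1.44]],"delta_rot":[[0,0,0],[0,0,0],[0,0,0],[0,0,0],[0,0,0],[0,0,0],[0,0,0],[0,0,0]],"hand":[0,0,0,0,0,0,0,0]}'
python3 - <<'E'
from h import *
P=read_state()['position'];print(P,sh(P))
p,d=snap('side','s8'); comps('side',d,[(140,160),(160,180),(180,200),(200,225)])
E
```

```text
clock: 12.2
position: [633.3, 24.5, 204.3]
ee_rot: [-0.166, 0.986, 0.0, -0.0]
contact_force: [0.4, 0.7, 0.5]
gripper_width: -0.4
grasp_force: 0.5
[633.28776077  24.45758353 204.31268647] [[ 7.57151793e+01 -1.24639937e-01  2.04312686e+02]]
side 140 160 52 [ -55.5 -121.1  142.8] c [ -56.4 -123.2] [30.2 32.1] 34.8
side 140 160 93 [ 70.    4.5 144.9] c [72.1  0.7] [ 15.7 117.8] 0.3
side 140 160 110 [ 24.3 129.9 156.9] c [ 26.5 123.8] [31.6 32.8] 9.2
side 200 225 119 [ 61.5   9.  216.3] c [70.2  0.4] [99.4 32.1] 88.7
```

```bash
python3 -m creep '{"translation":[[-0.75,-0.26,-0.25],[-1.5,-0.52,-0.6],[-2.13,-0.74,-0.95],[-2.76,-0.96,-1.3],[-3.2,-1.1,-1.65],[-3.61,-1.25,-2.0],[-4.0,-1.38,-2.4],[-4.35,-1.51,-2.8]],"delta_rot":[[0,0,0],[0,0,0],[0,0,0],[0,0,0],[0,0,0],[0,0,0],[0,0,0],[0,0,0]],"hand":[0,0,0,0,0,0,0,0]}'
python3 - <<'E'
from h import *
P=read_state()['position'];print(P,sh(P))
p,d=snap('side','s9'); comps('side',d,[(140,160),(160,180),(175,210)])
cv2.imwrite('pics/c9.png',cv2.resize(p[140:260,215:375],None,fx=4,fy=4,interpolation=3)[:,:,::-1])
E
```

```text
clock: 13.25
position: [590.3, 9.5, 176.4]
ee_rot: [-0.166, 0.986, 0.0, -0.0]
contact_force: [1.4, 0.8, 1.4]
gripper_width: 0.4
grasp_force: 0.3
[590.30614002   9.46814416 176.39486737] [[ 30.19493071  -0.22453873 176.39486737]]
side 140 160 51 [ -55.6 -120.   142.6] c [ -55.2 -123. ] [29.4 29.3] 8.8
side 140 160 113 [ 70.1  15.9 144.4] c [62.4  0.5] [120.3  34.4] 89.9
side 140 160 112 [ 24.6 129.5 157. ] c [ 26.2 124.2] [32.3 31.8] 22.9
side 175 210 155 [ 19.4  11.2 190.6] c [25.2  2. ] [31.9 96.7] 0.6
```

View pics/c9.png

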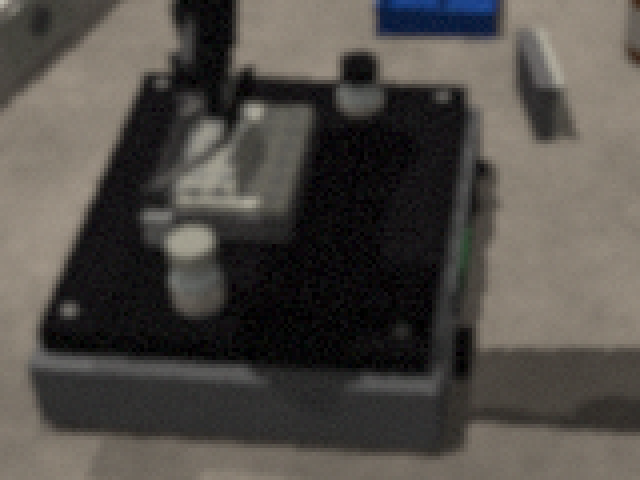

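The bail is at about 0.7 rad over the cassette. I move the fingertips up and over, then push from above.

```bash
python3 -m creep '{"translation":[[0.76,0.26,0],[0.76,0.26,0],[0.76,0.26,2],[0.76,0.26,3.2],[0.76,0.26,3.2],[-0.8,-0.28,3.2],[-1.8,-0.62,3.2],[-1.8,-0.62,3.2]],"delta_rot":[[0,0,0],[0,0,0],[0,0,0],[0,0,0],[0,0,0],[0,0,0],[0,0,0],[0,0,0]],"hand":[0,0,0,0,0,0,0,0]}'
python3 - <<'E'
from h import *
P=read_state()['position'];print(P,sh(P))
for a in(.7,.55,.4,.25,.1,0,-.03):
    x,z=73-75*np.cos(a)-2,140+75*np.sin(a)+4
    w=np.r_[C+X1*x,z]; print(a,np.round([x,z],1),'cm',np.round((w-P)/10,2))
E
```

```text
clock: 14.3
position: [571.9, 3.1, 208.6]
ee_rot: [-0.166, 0.986, 0.0, -0.0]
contact_force: [0.0, 0.2, -0.4]
gripper_width: -0.1
grasp_force: 0.0
[571.92123298   3.11445033 208.64491067] [[ 10.74309046  -0.21258415 208.64491067]]
0.7 [ 13.6 192.3] cm [ 0.27  0.11 -1.63]
0.55 [  7.1 183.2] cm [-0.35 -0.1  -2.54]
0.4 [  1.9 173.2] cm [-0.84 -0.27 -3.54]
0.25 [ -1.7 162.6] cm [-1.18 -0.39 -4.61]
0.1 [ -3.6 151.5] cm [-1.36 -0.45 -5.72]
0 [ -4. 144.] cm [-1.4  -0.46 -6.46]
-0.03 [ -4.  141.8] cm [-1.4  -0.46 -6.69]
```

```bash
python3 -m creep '{"translation":[[0.2,0.08,-1],[0.1,0.05,-1.8],[-0.35,-0.1,-2.54],[-0.6,-0.2,-3.05],[-0.84,-0.27,-3.54],[-1.05,-0.33,-4.1],[-1.18,-0.39,-4.61],[-1.28,-0.42,-5.2]],"delta_rot":[[0,0,0],[0,0,0],[0,0,0],[0,0,0],[0,0,0],[0,0,0],[0,0,0],[0,0,0]],"hand":[0,0,0,0,0,0,0,0]}'
python3 -m creep '{"translation":[[-0.06,-0.02,-0.5],[-0.1,-0.03,-0.9],[-0.1,-0.03,-1.2],[-0.1,-0.03,-1.4],[-0.1,-0.03,-1.5],[-0.1,-0.03,-1.5]],"delta_rot":[[0,0,0],[0,0,0],[0,0,0],[0,0,0],[0,0,0],[0,0,0]],"hand":[0,0,0,0,0,0]}'
```

```text
clock: 15.3
position: [559.8, -0.8, 156.4]
ee_rot: [-0.166, 0.986, 0.0, 0.0]
contact_force: [-1.2, 0.3, -0.0]
gripper_width: 0.3
grasp_force: 0.4
clock: 16.05
position: [558.8, -1.1, 142.0]
ee_rot: [-0.166, 0.986, -0.0, 0.0]
contact_force: [-1.6, 0.0, 2.2]
gripper_width: 0.1
grasp_force: 1.1
```

```bash
python3 -m creep '{"translation":[[0,0,-0.1],[0,0,-0.2],[0,0,-0.3],[0,0,-0.3]],"delta_rot":[[0,0,0],[0,0,0],[0,0,0],[0,0,0]],"hand":[0,0,0,0]}'
```

```text
clock: 16.55
position: [558.9, -1.2, 141.6]
ee_rot: [-0.167, 0.986, -0.0, 0.001]
contact_force: [-6.9, 1.5, 14.2]
gripper_width: 0.2
grasp_force: 7.4
```

```bash
python3 -m creep '{"translation":[[0,0,0.5],[0,0,2],[0,0,6],[0,0,12],[0,0,16],[-6,-3,16],[-10,-6,16],[-10,-6,16]],"delta_rot":[[0,0,0],[0,0,0],[0,0,0],[0,0,0],[0,0,0],[0,0,0],[0,0,0],[0,0,0]],"hand":[0,0,0,0,0,0,0,0]}'
python3 - <<'E'
from h import *
p,d=snap('side','s10'); comps('side',d,[(110,124),(128,139),(136,150),(150,170)])
cv2.imwrite('pics/c10.png',cv2.resize(p[140:260,215:375],None,fx=5,fy=5,interpolation=3)[:,:,::-1])
E
```

```text
clock: 17.55
position: [456.4, -62.6, 300.1]
ee_rot: [-0.165, 0.986, 0.0, 0.001]
contact_force: [0.2, -0.1, 0.1]
gripper_width: 0.0
grasp_force: 0.0
side 110 124 45 [ -57.5 -112.2  116.2] c [ -56.4 -115.2] [33.  24.9] 8.5
side 110 124 170 [ 14.5  52.  117.5] c [-1.9 20.1] [169.8  77.2] 51.6
side 110 124 43 [ 20.2 137.2 117.8] c [ 22.9 135.1] [34.5 14.2] 21.0
side 128 139 28 [ -58.1 -111.4  133.6] c [ -57.4 -112.2] [29.9 11.9] 18.3
side 128 139 631 [ 19.2  -0.3 132.6] c [26.3 -6.7] [136.1 103.2] 89.0
side 128 139 48 [ 22.9 135.5 132.9] c [ 24.6 130.4] [31.9 20.9] 17.5
side 136 150 61 [ -55.6 -119.2  142.7] c [ -55.3 -121.7] [29.5 28.8] 7.8
side 136 150 283 [ 48.6   8.5 140.9] c [35.8 -0.8] [122.9  88.4] 89.6
side 136 150 40 [ 22.  135.4 142.1] c [ 22.  134.4] [26.3 10.7] 21.7
side 150 170 96 [ 24.9 126.3 157.5] c [ 26.3 122.7] [30.6 35.2] 12.6
```

View pics/c10.png

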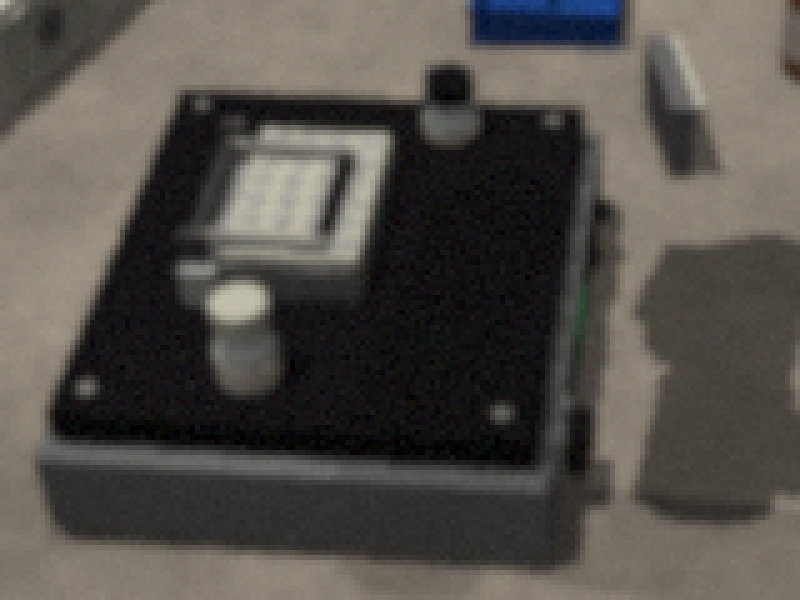

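The bail rests level on the cassette (crop (335,195)). The cassette is still flush and the jars haven't moved.

```bash
python3 -c "from bench import job_done; print(job_done())"
```

```text
the job is handed in; nothing more can be done
None
```

The job is handed in at about 18 s: the cassette lies flat, lid up and flush against the rail, the bail rests on it, and the jars are where they started.

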